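# Fit and lock the water filter's service cover

### The job

The water filter's grey service cover is lying on the worktop: lift it by its orange wing, set it gently into the recess on top of the white filter housing until it sits fully home, then press the wing down against its spring and turn it a quarter turn clockwise until the cam catches, and let go. Feel for the depth instead of forcing it, never pushing harder than about 15 N, and do not disturb the other things on the worktop.

Things in the scene. Friction and masses are not known exactly. Their poses are not given: they have to be found in the camera images.
- unit: white water-filter housing fixed to the worktop, 200 x 170 mm (its x and y), 98 mm tall; origin under its centre, on the worktop. In its top is a rectangular recess for the cover, 115 x 89 mm (long side along x), 18 mm deep to a flat ledge running round it; its upper 8 mm flare outward at 45 degrees to 131 x 105 mm
- bay (a point): centre of the recess at the height of its ledge (80 mm above the worktop); axes those of the housing: x along the long side, z up. The cover is home when its origin lies here
- rim (a point): centre of the recess 18 mm above the ledge, level with the housing's rim. Below it, in the well, stands a steel receiver: two lips with a 12 mm slot between them along the housing's x, each with a notch in its underside, and a firm rubber buffer further down. The height of the receiver differs by some mm from housing to housing
- cover: loose grey service cover, an upside-down tray 110 x 84 mm (its x and y), 40 mm tall, skirt walls 5 mm, standing on its skirt on the worktop; about 0.3 kg with its stud; origin at the centre of the skirt's lower edge, x along the long side. The skirt goes down onto the ledge of the recess with 2.5 mm of play on each side, either way round (half turn)
- wing (a point): centre of the orange wing head of the spring stud captive in the middle of the cover, 72 mm above the cover's lower edge at rest. A bar 44 mm long (point x), 12 mm thick (point y), 24 mm tall, its underside 20 mm above the cover's top plate; grip it across its thickness from above, with 40 N or more; the cover can be carried by it
- pin (a point): middle of the steel cross pin at the foot of the stud, under the cover, 14 mm above the skirt's lower edge at rest; the pin is 30 mm long, parallel to the wing, 6 mm wide and tall. With the wing unlocked, along the cover's long side, it goes down through the receiver's slot
- stud (a joint): turn of the wing in the cover, rad: 0 unlocked (along the cover's long side), grows clockwise seen from above, end stop 1.62. In the seated cover it is blocked after about 0.3 rad unless the wing is pressed far enough for the pin to clear the lips. Let go beyond 1.40, the pin springs up 3 mm into the notches: caught
- plunge (a joint): how far the wing is pressed down, m (0 at rest). Spring: 3 N plus 0.5 N per mm. The depth at which the pin clears the lips is 4 to 14 mm, unseen, to be felt: 1.5 mm further the pin lands on the buffer, which adds 12 N per mm. A push of 13 to 15 N is always deep enough; over 30 N between cover and housing (cover's weight included) does damage. Caught, 1 to 11 mm
- jar: bystander: amber jar with steel lid, 72 mm wide, 130 mm tall; origin under its centre
- can: bystander: food can with red label, 68 mm wide, 110 mm tall; origin under its centre
- mug: bystander: blue mug, 82 mm wide, 90 mm tall, handle at its +y; origin under its centre
- packet: bystander: upright cardboard packet 60 x 90 x 160 mm; origin under its centre
- cartridge: bystander: spare filter cartridge standing upright, white with blue neck, 48 mm wide, 138 mm tall; origin under its centre
- bowl: bystander: white bowl, 120 mm wide, 50 mm tall; origin under its centre
- driver: bystander: screwdriver lying flat on the worktop, about 200 mm long, along its own x

How it is judged:
By the outcome, as a careful person would: the job done as asked, in the order asked, and still so for the second after the job is handed in, with the robot touching nothing.
It also fails if it takes over 69 s, if anything falls off the work surface, if the arm or the gripper's body presses on something with over 40 N, if the wrist force passes 120 N, or if a joint passes its speed limit or range.

### The arm

A 6-joint arm with a two-finger parallel gripper is mounted at the origin on the work surface. World frame = base frame: x ahead of the robot, y to its left, z up, the work surface at z = 0. Lengths are in m, angles in degrees, forces in N, time in s.
With the tool pointing down it reaches from about 0.35 to 0.875 m from the base axis. Payload 4.2 kg.
Tool frame: the origin (TCP) lies at the very end of the fingers, on their centre line; the grasp point (between the pads) lies 19 mm behind it; z points along the fingers, y is the line along which they close (so a half turn about z gives the same grasp; the last joint's range is limited). The gripper opens to 87 mm and grips with 3 to 60 N. Pads are 19 mm wide; open, the fingers measure 117 mm over their backs; the gripper's body (75 mm by 190 mm) begins 51 mm behind the grasp point.
Start: joints at [-50.443, 22.042, 0.453, 0, -68.411, -14.817], TCP at [0.262, -0.568, 0.223] pointing down, gripper open.
Joint ranges: [-179.83, 179.83], [-69.29, 118.12], [-61.27, 80.66], [-181.25, 117.63], [-171.15, -9.14], [-177.46, 177.46]. Speed limits (degrees/s): [159.86, 159.86, 180, 180, 180, 180].

### API

Orientations are given as a 3x3 rotation matrix whose columns are the frame's x, y, z axes.
In Python, from station import monitor, cams, ticket gives the robot as it stands.
- The arm moves only by the tool drive_tool, never from a script. Its argument "moves" is a list of rows, each an object with "delta_pos": the shift along the tool's x, y, z in mm, a list of three; "turn": the turn about the tool's z in rad; "claw": the opening, from 0 (shut) to 1 (fully open). A call has 1 to 12 rows; each row shifts and turns the commanded pose from where the row before left it, along the tool's axes as they then stand; what a row does not reach is not made up. A row lasts 1/8 s, in which the tool goes at most 62.5 mm and 10.7 degrees, less where a joint would pass 70% of its speed; a pose out of reach is approached as far as the arm can. A call is refused whole if a number of a shift passes 62.5 or a number of a turn 0.188, either way. A call with a gripper value outside its range is refused whole. The fingers move at their own pace and stop on an object; the grip force is fixed at half the most. Time passes only in rows, so rows that do not move let the fingers close. It gives the time, the measured TCP pose, the force, the opening and the grip force at its end, in the units of the state.
- monitor.sense(): the state, without advancing time (a new reading comes with each control period).
- cams.capture(name): name is "scene" or "top" or "wrist"; returns a dict with "color" (420x560x3 uint8, red, green, blue), "range_z" (420x560 float32, m along the optical axis (not along the pixel's ray), 0 where there is no reading), "vertical_fov" (degrees; the focal length in pixels is half the picture's height over the tangent of half this angle, whatever the lens; pixels are square), "cx", "cy" (the principal point, pixels), "dist" ([k1, k2, p1, p2, k3] as OpenCV has them; the pictures are not rectified), "extrinsics" (4x4, takes a point from camera to world coordinates). Camera axes: x right, y down, z forward; pixel columns grow to the right and rows downward; lengths in m; the calibration is good to about 2 mm. A picture is of the moment at which its call begins.
- ticket.finish_job(): hands the job in; it is judged then, once.
The state is a dict: "time_s": time; "joints": joint angles; "joint_velocities": joint speeds; "effort": joint torques, N m; "tcp_pos": TCP position; "ee_rot": TCP orientation; "wrist_force": force on the tool from outside, world axes, zero at the start; "moment": the same for the moment, N m; "gripper_width": opening from 0.0 (shut) to 1.0 (fully open); "gripper_force": force on a finger pad.
Only numpy, scipy, OpenCV 4.12 (cv2) and the standard library are available. Lean on these libraries where they do the work, as an engineer would, in place of code of your own. Each camera call takes 0.05 s, during which the arm holds its last target. There are 200 camera calls.

## Working session

There is one attempt and no reset: what is moved stays moved. The work goes in short steps, Python scripts to look and compute and a tool call to move; the robot and the scene stay as the last step left them, time stands still between calls to the robot, and variables do not carry over. Pictures are saved under pics/ and viewed, at most 10 in all, crops included, and the job is handed in when it is done.

Besides the shell and the picture viewer there is one more tool, called after ">>>" as name(argument=value, ...), one argument or row to a line, values as JSON. drive_tool: Moves the arm, as the interface text tells. Its arguments: {"type":"object","properties":{"moves":{"type":"array","items":{"type":"object","properties":{"delta_pos":{"type":"array","items":{"type":"number"}},"turn":{"type":"number"},"claw":{"type":"number"}}}}},"required":["moves"]}

```bash
mkdir -p pics; cat > h.py <<'E'
import numpy as np, cv2
from station import monitor, cams, ticket
def cap(n,fn=None):
    c=cams.capture(n)
    np.savez('%s.npz'%n,**{k:np.array(v) for k,v in c.items()})
    if fn: cv2.imwrite('pics/'+fn,c['color'][:,:,::-1])
    return c
def load(n):
    return dict(np.load('%s.npz'%n))
def cloud(c):
    h,w=c['range_z'].shape
    f=h/2/np.tan(np.radians(float(c['vertical_fov'])/2))
    K=np.array([[f,0,float(c['cx'])],[0,f,float(c['cy'])],[0,0,1]])
    u,v=np.meshgrid(np.arange(w),np.arange(h))
    p=np.stack([u,v],-1).reshape(-1,1,2).astype(np.float64)
    q=cv2.undistortPoints(p,K,np.array(c['dist'],float).ravel()).reshape(h,w,2)
    z=c['range_z'].astype(float)
    P=np.stack([q[...,0]*z,q[...,1]*z,z],-1)
    E=np.array(c['extrinsics'])
    return P@E[:3,:3].T+E[:3,3]
E
python3 - <<'E'
from h import *
cap('top','top1.png');cap('scene','scene1.png')
s=monitor.sense();print(s['tcp_pos'],s['ee_rot'],s['time_s'],s['wrist_force'])
E
```

```text
[ 0.26136676 -0.56712465  0.22156142] [[-9.08276306e-01 -4.18369847e-01 -9.07598021e-04]
 [-4.18370821e-01  9.08274627e-01  1.74858388e-03]
 [ 9.27934853e-05  1.96790983e-03 -9.99998059e-01]] 0.1 [ 0.55118386 -0.96968133 -0.96566298]
```

View pics/top1.png

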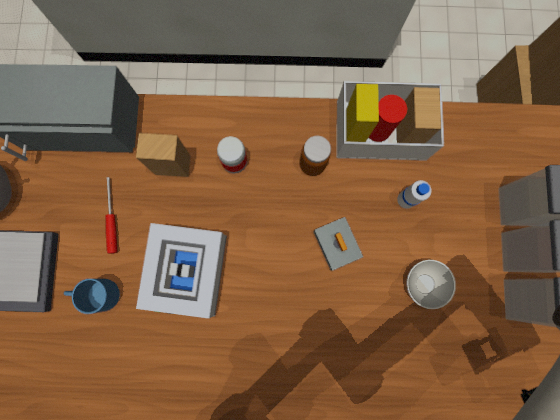

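View pics/scene1.png

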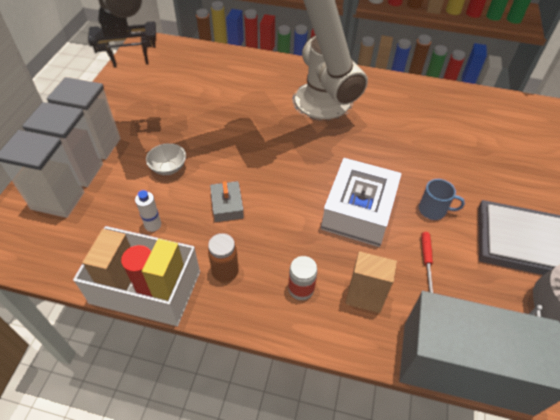

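The top view shows the cover at (339,243), with its wing at (341,241), and the housing at (181,271). The nearest bystanders (jar, bowl and mug) are clear of both.

```bash
python3 - <<'E'
from h import *
c=load('top');P=cloud(c);z=P[...,2];col=c['color'].astype(int)
print(c['extrinsics'].round(3).tolist())
v,u=np.mgrid[:420,:560]
def rect(m,n):
    p=P[m][:,:2]*1000
    r=cv2.minAreaRect(p.astype(np.float32)); print(n,m.sum(),np.round(r[0],1),np.round(r[1],1),round(r[2],1),'z',np.median(z[m]).round(4), 'mean',p.mean(0).round(1))
box=lambda a,b,d,e:(u>a)&(u<b)&(v>d)&(v<e)
rect(box(310,368,212,275)&(z>.03)&(z<.05),'cover')
org=(col[...,0]>150)&(col[...,2]<90)&(col[...,0]-col[...,1]>50)
rect(box(325,355,225,258)&(z>.07),'wing')
rect(box(325,355,225,258)&org&(z>.055),'wingcol')
rect(box(125,235,215,325)&(z>.09)&(z<.106),'unit')
m=box(150,212,235,305)&(z<.088)
rect(m,'recess')
for zz in np.arange(0.0,.1,.01): print(round(zz,2),(m&(z>zz)&(z<=zz+.01)).sum(),end=' ')
E
```

```text
[[0.025, -0.988, 0.154, 0.449], [-1.0, -0.025, 0.003, -0.024], [0.0, -0.154, -0.988, 1.09], [0.0, 0.0, 0.0, 1.0]]
cover 1392 [ 549.6 -179. ] [110.3  85.6] 24.5 z 0.0407 mean [ 548.4 -177.6]
wing 112 [510.5 -98.9] [ 43.6 188.9] 26.1 z 0.0847 mean [ 545.3 -172.2]
wingcol 78 [ 548.7 -178.9] [41.4 11. ] 24.8 z 0.0851 mean [ 548.6 -179. ]
unit 4630 [472.  199.9] [172.  201.2] 84.6 z 0.0985 mean [469.9 199.9]
recess 1643 [465.6 180.5] [128.8 130. ] 84.1 z 0.0723 mean [471.5 206.7]
0.0 0 0.01 218 0.02 386 0.03 44 0.04 40 0.05 65 0.06 52 0.07 302 0.08 536 0.09 0
```

>>> drive_tool(
  moves=[
    {"delta_pos": [-35.2,19.4,0],"claw": 1},
    {"delta_pos": [-35.2,19.4,0],"claw": 1},
    {"delta_pos": [-35.2,19.4,0],"claw": 1},
    {"delta_pos": [-35.2,19.4,0],"claw": 1},
    {"delta_pos": [-35.2,19.4,0],"claw": 1},
    {"delta_pos": [-35.2,19.4,0],"claw": 1},
    {"delta_pos": [-35.2,19.4,0],"claw": 1},
    {"delta_pos": [-35.2,19.4,0],"claw": 1},
    {"delta_pos": [-35.2,19.4,0],"claw": 1},
    {"delta_pos": [-35.2,19.4,0],"claw": 1},
    {"delta_pos": [-35.2,19.4,0],"claw": 1},
    {"delta_pos": [-35.2,19.4,0],"claw": 1},
  ],
)

```text
invalid input
```

```bash
python3 - <<'E'
from h import *
s=monitor.sense();print(s['tcp_pos'],s['ee_rot'],s['joints'],s['time_s'])
c=cap('wrist','w1.png');P=cloud(c);z=P[...,2];col=c['color'].astype(int)
def rect(m,n):
    p=P[m][:,:2]*1000
    r=cv2.minAreaRect(p.astype(np.float32)); print(n,m.sum(),np.round(r[0],1),np.round(r[1],1),round(r[2],1),'z',np.median(z[m]).round(4))
near=np.hypot(P[...,0]-.549,P[...,1]+.179)<.075
org=(col[...,0]>120)&(col[...,2]<90)&(col[...,0]-col[...,1]>50)&near
rect(near&(z>.034)&(z<.046),'cover'); rect(org&(z>.08)&(z<.09),'wing')
E
```

```text
[ 0.26136676 -0.56712465  0.22156142] [[-9.08276306e-01 -4.18369847e-01 -9.07598021e-04]
 [-4.18370821e-01  9.08274627e-01  1.74858388e-03]
 [ 9.27934853e-05  1.96790983e-03 -9.99998059e-01]] [-5.04416834e+01  2.20861917e+01  3.86318417e-01 -2.55022500e-02
 -6.84104880e+01 -1.48171419e+01] 0.1
cover 0 [0. 0.] [0. 0.] 0.0 z nan
wing 0 [0. 0.] [0. 0.] 0.0 z nan
  return _methods._mean(a, axis=axis, dtype=dtype,
  ret = ret.dtype.type(ret / rcount)
```

>>> drive_tool(
  moves=[
    {"delta_pos": [-35.2,19.4,0],"turn": 0,"claw": 1},
    {"delta_pos": [-35.2,19.4,0],"turn": 0,"claw": 1},
    {"delta_pos": [-35.2,19.4,0],"turn": 0,"claw": 1},
    {"delta_pos": [-35.2,19.4,0],"turn": 0,"claw": 1},
    {"delta_pos": [-35.2,19.4,0],"turn": 0,"claw": 1},
    {"delta_pos": [-35.2,19.4,0],"turn": 0,"claw": 1},
    {"delta_pos": [-35.2,19.4,0],"turn": 0,"claw": 1},
    {"delta_pos": [-35.2,19.4,0],"turn": 0,"claw": 1},
    {"delta_pos": [-35.2,19.4,0],"turn": 0,"claw": 1},
    {"delta_pos": [-35.2,19.4,0],"turn": 0,"claw": 1},
    {"delta_pos": [-35.2,19.4,0],"turn": 0,"claw": 1},
    {"delta_pos": [-35.2,19.4,0],"turn": 0,"claw": 1},
  ],
)

```text
time_s: 1.65
tcp_pos: [0.5482, -0.1782, 0.2223]
ee_rot: [[-0.908, -0.419, -0.001], [-0.419, 0.908, 0.0], [0.0, 0.0, -1.0]]
wrist_force: [0.8, -1.0, 0.3]
gripper_width: 0.999
gripper_force: 0.0
```

```bash
cat > wr.py <<'E'
from h import *
s=monitor.sense();print(s['tcp_pos'],s['joints'].round(1) if hasattr(s['joints'],'round') else s['joints'])
c=cap('wrist','w1.png');P=cloud(c);z=P[...,2];col=c['color'].astype(int)
def rect(m,n):
    if m.sum()<5: print(n,'none');return
    p=P[m][:,:2]*1000
    r=cv2.minAreaRect(p.astype(np.float32)); print(n,m.sum(),np.round(r[0],1),np.round(r[1],1),round(r[2],1),'z',np.median(z[m]).round(4))
near=np.hypot(P[...,0]-.549,P[...,1]+.179)<.075
org=(col[...,0]>120)&(col[...,2]<90)&(col[...,0]-col[...,1]>50)&near
rect(near&(z>.034)&(z<.046),'cover'); rect(org&(z>.08)&(z<.09),'wing')
E
python3 wr.py
```

```text
[ 0.54824908 -0.17817445  0.22229226] [ -1.9  17.4  -6.6  -0.  -66.1 -63.3]
cover 9532 [ 548.9 -180.8] [108.5  84.3] 24.7 z 0.0398
wing 736 [ 548.4 -181.2] [43.7 10.8] 24.8 z 0.0835
```

View pics/w1.png

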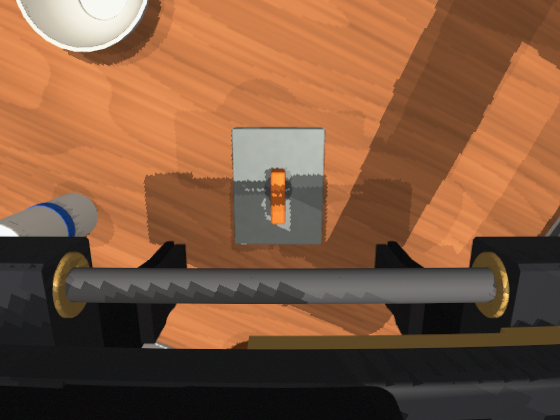

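>>> drive_tool(
  moves=[
    {"delta_pos": [0,0,0],"turn": -0.1848,"claw": 1},
    {"delta_pos": [0,0,0],"turn": -0.1848,"claw": 1},
    {"delta_pos": [0,0,0],"turn": -0.1848,"claw": 1},
    {"delta_pos": [0,0,0],"turn": -0.1848,"claw": 1},
    {"delta_pos": [0,0,0],"turn": -0.1848,"claw": 1},
    {"delta_pos": [0,0,0],"turn": -0.1848,"claw": 1},
    {"delta_pos": [0,0,0],"turn": -0.1848,"claw": 1},
    {"delta_pos": [0,0,0],"turn": -0.1848,"claw": 1},
    {"delta_pos": [0,0,0],"turn": -0.1848,"claw": 1},
    {"delta_pos": [0,0,0],"turn": -0.1848,"claw": 1},
    {"delta_pos": [0,0,0],"turn": -0.1848,"claw": 1},
    {"delta_pos": [0,0,0],"turn": -0.1848,"claw": 1},
  ],
)

```text
time_s: 3.2
tcp_pos: [0.5474, -0.1795, 0.2222]
ee_rot: [[0.884, -0.467, -0.001], [-0.467, -0.884, 0.0], [-0.001, 0.0, -1.0]]
wrist_force: [0.4, 0.2, -0.0]
gripper_width: 0.997
gripper_force: 0.0
```

>>> drive_tool(
  moves=[
    {"delta_pos": [0,0,0],"turn": -0.1848,"claw": 1},
    {"delta_pos": [0,0,0],"turn": -0.1848,"claw": 1},
    {"delta_pos": [0,0,0],"turn": -0.1848,"claw": 1},
    {"delta_pos": [0,0,0],"turn": -0.1848,"claw": 1},
    {"delta_pos": [0,0,0],"turn": -0.1848,"claw": 1},
    {"delta_pos": [0,0,30],"turn": 0,"claw": 0.7},
    {"delta_pos": [0,0,30],"turn": 0,"claw": 0.5},
    {"delta_pos": [0,0,20],"turn": 0,"claw": 0.5},
    {"delta_pos": [0,0,0],"turn": 0,"claw": 0.5},
  ],
)

```text
time_s: 4.32
tcp_pos: [0.5463, -0.1794, 0.1407]
ee_rot: [[0.908, 0.418, -0.005], [0.418, -0.908, 0.0], [-0.004, -0.002, -1.0]]
wrist_force: [-0.5, 0.6, 0.9]
gripper_width: 0.632
gripper_force: 0.0
```

>>> drive_tool(
  moves=[
    {"delta_pos": [1.7,1.5,25],"turn": 0,"claw": 0.5},
    {"delta_pos": [0,0,25],"turn": 0,"claw": 0.5},
    {"delta_pos": [0,0,20],"turn": 0,"claw": 0.5},
    {"delta_pos": [0,0,9.5],"turn": 0,"claw": 0.5},
    {"delta_pos": [0,0,0],"turn": 0,"claw": 0.5},
    {"delta_pos": [0,0,0],"turn": 0,"claw": 0.5},
  ],
)

```text
time_s: 5.08
tcp_pos: [0.5508, -0.1802, 0.0642]
ee_rot: [[0.908, 0.419, 0.002], [0.419, -0.908, -0.0], [0.002, 0.001, -1.0]]
wrist_force: [0.0, 0.4, -0.8]
gripper_width: 0.505
gripper_force: 0.0
```

>>> drive_tool(
  moves=[
    {"delta_pos": [-1.5,0,3],"turn": 0,"claw": 0.5},
    {"delta_pos": [0,0,0],"turn": 0,"claw": 0.2},
    {"delta_pos": [0,0,0],"turn": 0,"claw": 0},
    {"delta_pos": [0,0,0],"turn": 0,"claw": 0},
    {"delta_pos": [0,0,0],"turn": 0,"claw": 0},
    {"delta_pos": [0,0,0],"turn": 0,"claw": 0},
    {"delta_pos": [0,0,0],"turn": 0,"claw": 0},
    {"delta_pos": [0,0,0],"turn": 0,"claw": 0},
  ],
)

```text
time_s: 6.08
tcp_pos: [0.5486, -0.1807, 0.0601]
ee_rot: [[0.908, 0.418, 0.0], [0.418, -0.908, 0.0], [0.0, 0.0, -1.0]]
wrist_force: [-0.2, 0.1, 0.1]
gripper_width: 0.133
gripper_force: 30.0
```

>>> drive_tool(
  moves=[
    {"delta_pos": [0,0,-6],"turn": 0,"claw": 0},
    {"delta_pos": [0,0,-12],"turn": 0,"claw": 0},
    {"delta_pos": [0,0,-20],"turn": 0,"claw": 0},
    {"delta_pos": [0,0,-28],"turn": 0,"claw": 0},
    {"delta_pos": [0,0,-32],"turn": 0.105,"claw": 0},
    {"delta_pos": [0,0,-32],"turn": 0.105,"claw": 0},
    {"delta_pos": [0,0,-28],"turn": 0.105,"claw": 0},
    {"delta_pos": [0,0,-20],"turn": 0.105,"claw": 0},
    {"delta_pos": [0,0,-12],"turn": 0.105,"claw": 0},
    {"delta_pos": [0,0,0],"turn": 0,"claw": 0},
  ],
)

```text
time_s: 7.32
tcp_pos: [0.5489, -0.1807, 0.2516]
ee_rot: [[0.996, -0.092, 0.003], [-0.092, -0.996, -0.0], [0.003, -0.0, -1.0]]
wrist_force: [0.5, 0.7, -2.3]
gripper_width: 0.137
gripper_force: 30.0
```

>>> drive_tool(
  moves=[
    {"delta_pos": [-8,-12,0],"turn": 0,"claw": 0},
    {"delta_pos": [-16,-25,0],"turn": 0,"claw": 0},
    {"delta_pos": [-23,-36,0],"turn": 0,"claw": 0},
    {"delta_pos": [-23,-37,0],"turn": 0,"claw": 0},
    {"delta_pos": [-23,-37,0],"turn": 0,"claw": 0},
    {"delta_pos": [-23,-37,0],"turn": 0,"claw": 0},
    {"delta_pos": [-23,-37,0],"turn": 0,"claw": 0},
    {"delta_pos": [-23,-37,0],"turn": 0,"claw": 0},
    {"delta_pos": [-23,-37,0],"turn": 0,"claw": 0},
    {"delta_pos": [-23,-37,0],"turn": 0,"claw": 0},
    {"delta_pos": [-16,-26,0],"turn": 0,"claw": 0},
    {"delta_pos": [-9,-14,0],"turn": 0,"claw": 0},
  ],
)

```text
time_s: 8.82
tcp_pos: [0.3494, 0.2122, 0.2494]
ee_rot: [[0.996, -0.09, -0.001], [-0.09, -0.996, -0.001], [-0.001, 0.001, -1.0]]
wrist_force: [0.3, -0.1, -1.8]
gripper_width: 0.136
gripper_force: 30.0
```

>>> drive_tool(
  moves=[
    {"delta_pos": [0,0,0],"turn": 0,"claw": 0},
    {"delta_pos": [0,0,0],"turn": 0,"claw": 0},
  ],
)

```text
time_s: 9.07
tcp_pos: [0.3507, 0.2108, 0.2496]
ee_rot: [[0.996, -0.092, -0.001], [-0.092, -0.996, -0.001], [-0.001, 0.001, -1.0]]
wrist_force: [0.1, 0.1, -2.9]
gripper_width: 0.135
gripper_force: 30.0
```

```bash
python3 - <<'E'
from h import *
s=monitor.sense();print(s['tcp_pos'],s['joints'].round(1),s['wrist_force'].round(1))
R=np.array(s['ee_rot']);print('yaw',np.degrees(np.arctan2(R[1,0],R[0,0])))
c=cap('wrist','w2.png');P=cloud(c);z=P[...,2]
m=(z>.092)&(z<.104)&(np.hypot(P[...,0]-.472,P[...,1]-.2)<.14)
r=cv2.minAreaRect((P[m][:,:2]*1000).astype(np.float32));print(r,m.sum(),np.median(z[m]))
# top camera again, recess by rim pixels in housing frame
E
```

```text
[0.35067974 0.21081985 0.24963945] [ 54.   -0.9 -24.6  -0.  -66.4  30.7] [ 0.1  0.1 -2.9]
yaw -5.297299408024487
((438.56365966796875, 201.80728149414062), (171.396728515625, 133.9462890625), 84.32025146484375) 17705 0.09776718911283339
```

View pics/w2.png

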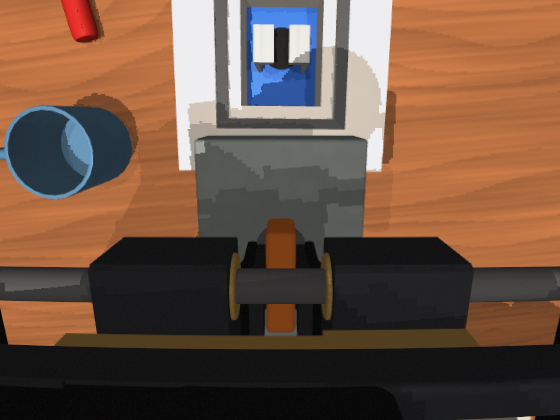

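```bash
python3 - <<'E'
from h import *
a=np.radians(-5.5);ex=np.array([np.cos(a),np.sin(a)]);ey=np.array([-np.sin(a),np.cos(a)])
def ana(n):
    P=cloud(load(n));z=P[...,2];q=(P[...,:2]*1000-[472,199.5])
    X=q@ex;Y=q@ey
    rim=(abs(z-.098)<.004)&(abs(X)<105)&(abs(Y)<90)
    hole=(z<.0935)&(abs(X)<75)&(abs(Y)<62)&(z>-.1)
    print(n,'in frame about (472,199.5)')
    # lateral edges as lines y=f(x)
    for name,m,ax in [('rim',rim,0)]:
        for lab,A,B,rng in [('Y+out',X,Y,(-80,80)),('Y-out',X,-Y,(-80,80)),('X-out',Y,-X,(-70,70)),('X+out',Y,X,(-70,70))]:
            pts=[]
            for s in np.arange(rng[0],rng[1],5):
                k=m&(A>=s)&(A<s+5)
                if k.sum()>8: pts.append((s+2.5,np.percentile(B[k],99.5)))
            p=np.array(pts);f=np.polyfit(p[:,0],p[:,1],1);print(lab,len(p),'slope deg',np.degrees(f[0]).round(2),'at0',f[1].round(1),'med',np.median(p[:,1]).round(1))
        for lab,A,B,rng in [('Y+in',X,Y,(-40,40)),('Y-in',X,-Y,(-40,40)),('X-in',Y,-X,(-30,30)),('X+in',Y,X,(-30,30))]:
            pts=[]
            for s in np.arange(rng[0],rng[1],5):
                k=m&(A>=s)&(A<s+5)&(B>30)
                if k.sum()>8: pts.append((s+2.5,np.percentile(B[k],1)))
            if len(pts)>3:
                p=np.array(pts);f=np.polyfit(p[:,0],p[:,1],1);print(lab,len(p),'slope',np.degrees(f[0]).round(2),'med',np.median(p[:,1]).round(1))
ana('top');ana('wrist')
P=cloud(load('wrist'));z=P[...,2];s=monitor.sense();q=P[...,:2]*1000-np.array(s['tcp_pos'])[:2]*1000
X=q@ex;Y=q@ey
m=(z>.2)&(z<.24)&(X>20)&(X<62)&(abs(Y)<60)
k=m&(z>.225)
print('cover z',np.median(z[k]), 'X max',np.percentile(X[k],99.5),'Y',np.percentile(Y[k],[.5,99.5]))
for x0 in (22,30,38,46):
    j=k&(X>x0)&(X<x0+8);print(x0,j.sum(),np.percentile(Y[j],[1,99]).round(1),np.median(z[j]).round(4))
for y0 in (-38,-20,0,20,30):
    j=k&(Y>y0)&(Y<y0+8);print(y0,np.percentile(X[j],99).round(1) if j.sum()>5 else None,np.median(z[j]).round(4) if j.sum()>5 else None)
E
```

```text
top in frame about (472,199.5)
Y+out 32 slope deg -0.37 at0 83.7 med 83.8
Y-out 32 slope deg 0.39 at0 83.3 med 83.4
X-out 28 slope deg -0.0 at0 99.3 med 99.4
X+out 28 slope deg 0.44 at0 98.9 med 98.8
Y+in 16 slope -0.36 med 46.8
Y-in 16 slope 0.25 med 47.0
X-in 12 slope 0.02 med 62.4
X+in 12 slope -0.22 med 60.6
wrist in frame about (472,199.5)
Y+out 23 slope deg -0.23 at0 83.3 med 83.4
Y-out 23 slope deg 0.31 at0 85.7 med 85.6
X-out 28 slope deg 0.22 at0 71.3 med 71.2
X+out 28 slope deg 0.01 at0 -6.9 med 13.5
Y+in 15 slope -0.53 med 47.9
Y-in 15 slope 0.54 med 49.6
X-in 12 slope -0.58 med 61.7
cover z 0.229446399392313 X max 55.06290851144516 Y [-41.29511543  41.38109931]
22 2634 [-41.1  40.9] 0.2294
30 2728 [-41.   40.9] 0.2294
38 2769 [-40.6  40.8] 0.2295
46 2910 [-40.6  41. ] 0.2295
-38 55.0 0.2296
-20 55.0 0.2295
0 55.0 0.2294
20 55.0 0.2294
30 55.0 0.2294
```

>>> drive_tool(
  moves=[
    {"delta_pos": [7,0.9,0],"turn": 0.009,"claw": 0},
    {"delta_pos": [14,0,0],"turn": 0,"claw": 0},
    {"delta_pos": [20,0,0],"turn": 0,"claw": 0},
    {"delta_pos": [20,0,0],"turn": 0,"claw": 0},
    {"delta_pos": [20,0,0],"turn": 0,"claw": 0},
    {"delta_pos": [20,0,0],"turn": 0,"claw": 0},
    {"delta_pos": [13.6,0,5],"turn": 0,"claw": 0},
    {"delta_pos": [7,0,15],"turn": 0,"claw": 0},
    {"delta_pos": [0,0,20],"turn": 0,"claw": 0},
    {"delta_pos": [0,0,20],"turn": 0,"claw": 0},
    {"delta_pos": [0,0,10],"turn": 0,"claw": 0},
    {"delta_pos": [0,0,0],"turn": 0,"claw": 0},
  ],
)

```text
time_s: 10.62
tcp_pos: [0.4716, 0.1979, 0.1791]
ee_rot: [[0.995, -0.102, -0.002], [-0.102, -0.995, -0.001], [-0.002, 0.002, -1.0]]
wrist_force: [0.6, 0.1, -1.5]
gripper_width: 0.134
gripper_force: 30.0
```

>>> drive_tool(
  moves=[
    {"delta_pos": [0,0,0],"turn": 0,"claw": 0},
    {"delta_pos": [0,0,0],"turn": 0,"claw": 0},
  ],
)

```text
time_s: 10.88
tcp_pos: [0.4725, 0.1985, 0.1808]
ee_rot: [[0.995, -0.102, 0.001], [-0.102, -0.995, 0.001], [0.001, -0.001, -1.0]]
wrist_force: [-0.2, 0.6, -2.7]
gripper_width: 0.133
gripper_force: 30.0
```

>>> drive_tool(
  moves=[
    {"delta_pos": [-0.7,0,8],"turn": 0,"claw": 0},
    {"delta_pos": [0,0,8],"turn": 0,"claw": 0},
    {"delta_pos": [0,0,5],"turn": 0,"claw": 0},
    {"delta_pos": [0,0,4],"turn": 0,"claw": 0},
    {"delta_pos": [0,0,3],"turn": 0,"claw": 0},
    {"delta_pos": [0,0,0],"turn": 0,"claw": 0},
    {"delta_pos": [0,0,0],"turn": 0,"claw": 0},
  ],
)

```text
time_s: 11.75
tcp_pos: [0.4716, 0.1983, 0.1522]
ee_rot: [[0.995, -0.102, 0.0], [-0.102, -0.995, 0.0], [0.0, -0.0, -1.0]]
wrist_force: [0.1, 0.3, -2.0]
gripper_width: 0.133
gripper_force: 30.0
```

>>> drive_tool(
  moves=[
    {"delta_pos": [0,0,2.5],"turn": 0,"claw": 0},
    {"delta_pos": [0,0,2.5],"turn": 0,"claw": 0},
    {"delta_pos": [0,0,0],"turn": 0,"claw": 0},
  ],
)

```text
time_s: 12.12
tcp_pos: [0.4712, 0.1981, 0.1468]
ee_rot: [[0.995, -0.102, -0.001], [-0.102, -0.995, -0.0], [-0.0, 0.0, -1.0]]
wrist_force: [-0.3, 0.1, -3.1]
gripper_width: 0.133
gripper_force: 30.0
```

>>> drive_tool(
  moves=[
    {"delta_pos": [0,0,1.5],"turn": 0,"claw": 0},
    {"delta_pos": [0,0,1.5],"turn": 0,"claw": 0},
    {"delta_pos": [0,0,1.5],"turn": 0,"claw": 0},
    {"delta_pos": [0,0,0],"turn": 0,"claw": 0},
  ],
)

```text
time_s: 12.62
tcp_pos: [0.4713, 0.1982, 0.1424]
ee_rot: [[0.995, -0.102, -0.0], [-0.102, -0.995, -0.0], [-0.0, 0.0, -1.0]]
wrist_force: [-0.6, 1.1, -2.6]
gripper_width: 0.141
gripper_force: 30.0
```

>>> drive_tool(
  moves=[
    {"delta_pos": [0,0,1.2],"turn": 0,"claw": 0},
    {"delta_pos": [0,0,1.2],"turn": 0,"claw": 0},
    {"delta_pos": [0,0,0],"turn": 0,"claw": 0},
  ],
)

```text
time_s: 13.0
tcp_pos: [0.4714, 0.1982, 0.1401]
ee_rot: [[0.995, -0.102, 0.0], [-0.102, -0.995, 0.0], [0.0, -0.0, -1.0]]
wrist_force: [0.6, -0.4, -2.1]
gripper_width: 0.136
gripper_force: 30.0
```

>>> drive_tool(
  moves=[
    {"delta_pos": [0,0,1],"turn": 0,"claw": 0},
    {"delta_pos": [0,0,0],"turn": 0,"claw": 0},
  ],
)

```text
time_s: 13.25
tcp_pos: [0.4715, 0.1983, 0.1398]
ee_rot: [[0.995, -0.102, 0.0], [-0.102, -0.995, 0.0], [0.0, -0.0, -1.0]]
wrist_force: [-2.8, 0.5, 2.3]
gripper_width: 0.135
gripper_force: 30.0
```

>>> drive_tool(
  moves=[
    {"delta_pos": [0,0,1],"turn": 0,"claw": 0},
    {"delta_pos": [0,0,0],"turn": 0,"claw": 0},
  ],
)

```text
time_s: 13.5
tcp_pos: [0.4715, 0.1982, 0.1384]
ee_rot: [[0.995, -0.102, 0.0], [-0.102, -0.995, 0.0], [0.0, -0.0, -1.0]]
wrist_force: [-1.7, -1.7, 3.7]
gripper_width: 0.134
gripper_force: 30.0
```

>>> drive_tool(
  moves=[
    {"delta_pos": [0,0,1],"turn": 0,"claw": 0},
    {"delta_pos": [0,0,0],"turn": 0,"claw": 0},
  ],
)

```text
time_s: 13.75
tcp_pos: [0.4715, 0.1983, 0.1373]
ee_rot: [[0.995, -0.102, 0.0], [-0.102, -0.995, 0.0], [0.0, -0.0, -1.0]]
wrist_force: [-1.7, -0.0, 3.5]
gripper_width: 0.134
gripper_force: 30.0
```

>>> drive_tool(
  moves=[
    {"delta_pos": [0,0,1],"turn": 0,"claw": 0},
    {"delta_pos": [0,0,0],"turn": 0,"claw": 0},
  ],
)

```text
time_s: 14.0
tcp_pos: [0.4715, 0.1983, 0.1362]
ee_rot: [[0.995, -0.102, 0.0], [-0.102, -0.995, 0.0], [0.0, -0.0, -1.0]]
wrist_force: [-1.8, -0.6, 4.8]
gripper_width: 0.135
gripper_force: 30.0
```

>>> drive_tool(
  moves=[
    {"delta_pos": [0,0,1],"turn": 0,"claw": 0},
    {"delta_pos": [0,0,0],"turn": 0,"claw": 0},
  ],
)

```text
time_s: 14.25
tcp_pos: [0.4715, 0.1982, 0.1352]
ee_rot: [[0.995, -0.102, 0.0], [-0.102, -0.995, 0.0], [0.0, -0.0, -1.0]]
wrist_force: [-2.6, -0.4, 4.7]
gripper_width: 0.135
gripper_force: 30.0
```

>>> drive_tool(
  moves=[
    {"delta_pos": [0,0,0.7],"turn": 0,"claw": 0},
    {"delta_pos": [0,0,0],"turn": 0,"claw": 0},
  ],
)

```text
time_s: 14.5
tcp_pos: [0.4715, 0.1982, 0.1345]
ee_rot: [[0.995, -0.102, 0.0], [-0.102, -0.995, 0.0], [0.0, -0.0, -1.0]]
wrist_force: [-1.9, -0.3, 5.9]
gripper_width: 0.131
gripper_force: 30.0
```

>>> drive_tool(
  moves=[
    {"delta_pos": [0,0,0.7],"turn": 0,"claw": 0},
    {"delta_pos": [0,0,0],"turn": 0,"claw": 0},
  ],
)

```text
time_s: 14.75
tcp_pos: [0.4715, 0.1982, 0.1339]
ee_rot: [[0.995, -0.102, 0.0], [-0.102, -0.995, 0.0], [0.0, -0.0, -1.0]]
wrist_force: [-2.8, -0.8, 5.1]
gripper_width: 0.134
gripper_force: 30.0
```

>>> drive_tool(
  moves=[
    {"delta_pos": [0,0,0.7],"turn": 0,"claw": 0},
    {"delta_pos": [0,0,0],"turn": 0,"claw": 0},
  ],
)

```text
time_s: 15.0
tcp_pos: [0.4715, 0.1983, 0.1333]
ee_rot: [[0.995, -0.102, 0.0], [-0.102, -0.995, 0.0], [0.0, -0.0, -1.0]]
wrist_force: [-2.6, -0.9, 5.5]
gripper_width: 0.131
gripper_force: 30.0
```

>>> drive_tool(
  moves=[
    {"delta_pos": [0,0,0.7],"turn": 0,"claw": 0},
    {"delta_pos": [0,0,0],"turn": 0,"claw": 0},
  ],
)

```text
time_s: 15.25
tcp_pos: [0.4715, 0.1983, 0.1326]
ee_rot: [[0.995, -0.102, 0.0], [-0.102, -0.995, 0.0], [0.0, -0.0, -1.0]]
wrist_force: [-3.1, -0.7, 7.3]
gripper_width: 0.136
gripper_force: 30.0
```

>>> drive_tool(
  moves=[
    {"delta_pos": [0,0,0.7],"turn": 0,"claw": 0},
    {"delta_pos": [0,0,0],"turn": 0,"claw": 0},
  ],
)

```text
time_s: 15.5
tcp_pos: [0.4715, 0.1983, 0.132]
ee_rot: [[0.995, -0.102, 0.0], [-0.102, -0.995, 0.0], [0.0, -0.0, -1.0]]
wrist_force: [-2.7, -0.4, 6.3]
gripper_width: 0.131
gripper_force: 30.0
```

>>> drive_tool(
  moves=[
    {"delta_pos": [0,0,0.6],"turn": 0,"claw": 0},
    {"delta_pos": [0,0,0],"turn": 0,"claw": 0},
  ],
)

```text
time_s: 15.75
tcp_pos: [0.4715, 0.1983, 0.1315]
ee_rot: [[0.995, -0.102, 0.0], [-0.102, -0.995, 0.0], [0.0, -0.0, -1.0]]
wrist_force: [-2.8, 0.0, 6.3]
gripper_width: 0.136
gripper_force: 30.0
```

>>> drive_tool(
  moves=[
    {"delta_pos": [0,0,0.7],"turn": 0,"claw": 0},
    {"delta_pos": [0,0,0],"turn": 0,"claw": 0},
  ],
)

```text
time_s: 16.0
tcp_pos: [0.4715, 0.1982, 0.1308]
ee_rot: [[0.995, -0.102, 0.0], [-0.102, -0.995, 0.0], [0.0, -0.0, -1.0]]
wrist_force: [-3.1, 0.3, 6.4]
gripper_width: 0.134
gripper_force: 30.0
```

>>> drive_tool(
  moves=[
    {"delta_pos": [0,0,0.7],"turn": 0,"claw": 0},
    {"delta_pos": [0,0,0],"turn": 0,"claw": 0},
  ],
)

```text
time_s: 16.25
tcp_pos: [0.4715, 0.1983, 0.1302]
ee_rot: [[0.995, -0.102, 0.0], [-0.102, -0.995, 0.0], [0.0, -0.0, -1.0]]
wrist_force: [-3.2, -0.5, 7.4]
gripper_width: 0.136
gripper_force: 30.0
```

>>> drive_tool(
  moves=[
    {"delta_pos": [0,0,0.7],"turn": 0,"claw": 0},
    {"delta_pos": [0,0,0],"turn": 0,"claw": 0},
  ],
)

```text
time_s: 16.5
tcp_pos: [0.4715, 0.1983, 0.1295]
ee_rot: [[0.995, -0.102, 0.0], [-0.102, -0.995, 0.0], [0.0, -0.0, -1.0]]
wrist_force: [-4.2, -1.1, 8.0]
gripper_width: 0.133
gripper_force: 30.0
```

>>> drive_tool(
  moves=[
    {"delta_pos": [-0.5,0,0.6],"turn": 0,"claw": 0},
    {"delta_pos": [0,0,0],"turn": 0,"claw": 0},
  ],
)

```text
time_s: 16.75
tcp_pos: [0.4715, 0.1983, 0.1292]
ee_rot: [[0.995, -0.102, 0.001], [-0.102, -0.995, 0.0], [0.001, -0.0, -1.0]]
wrist_force: [-1.3, -2.5, 7.6]
gripper_width: 0.139
gripper_force: 30.0
```

>>> drive_tool(
  moves=[
    {"delta_pos": [0,0,0.6],"turn": 0,"claw": 0},
    {"delta_pos": [0,0,0],"turn": 0,"claw": 0},
  ],
)

```text
time_s: 17.0
tcp_pos: [0.4715, 0.1983, 0.1286]
ee_rot: [[0.995, -0.102, 0.001], [-0.102, -0.995, 0.0], [0.001, -0.0, -1.0]]
wrist_force: [-2.6, -1.5, 8.5]
gripper_width: 0.137
gripper_force: 30.0
```

>>> drive_tool(
  moves=[
    {"delta_pos": [0,0,0.5],"turn": 0,"claw": 0},
    {"delta_pos": [0,0,0],"turn": 0,"claw": 0},
  ],
)

```text
time_s: 17.25
tcp_pos: [0.4715, 0.1983, 0.1281]
ee_rot: [[0.995, -0.102, 0.001], [-0.102, -0.995, 0.0], [0.001, -0.0, -1.0]]
wrist_force: [-2.4, -1.3, 8.8]
gripper_width: 0.13
gripper_force: 30.0
```

>>> drive_tool(
  moves=[
    {"delta_pos": [0,0,0.6],"turn": 0,"claw": 0},
    {"delta_pos": [0,0,0],"turn": 0,"claw": 0},
  ],
)

```text
time_s: 17.5
tcp_pos: [0.4715, 0.1983, 0.1276]
ee_rot: [[0.995, -0.102, 0.001], [-0.102, -0.995, 0.0], [0.001, -0.0, -1.0]]
wrist_force: [-2.2, -1.8, 9.5]
gripper_width: 0.138
gripper_force: 30.0
```

>>> drive_tool(
  moves=[
    {"delta_pos": [0,0,0.6],"turn": 0,"claw": 0},
    {"delta_pos": [0,0,0],"turn": 0,"claw": 0},
  ],
)

```text
time_s: 17.75
tcp_pos: [0.4715, 0.1983, 0.127]
ee_rot: [[0.995, -0.102, 0.001], [-0.102, -0.995, 0.0], [0.001, -0.0, -1.0]]
wrist_force: [-3.1, -1.9, 9.3]
gripper_width: 0.134
gripper_force: 30.0
```

>>> drive_tool(
  moves=[
    {"delta_pos": [0,0,0.5],"turn": 0,"claw": 0},
    {"delta_pos": [0,0,0],"turn": 0,"claw": 0},
  ],
)

```text
time_s: 18.0
tcp_pos: [0.4715, 0.1983, 0.1268]
ee_rot: [[0.995, -0.101, 0.001], [-0.101, -0.995, 0.0], [0.001, -0.0, -1.0]]
wrist_force: [-2.5, -1.6, 10.4]
gripper_width: 0.132
gripper_force: 30.0
```

>>> drive_tool(
  moves=[
    {"delta_pos": [0,0,0.4],"turn": 0,"claw": 0},
    {"delta_pos": [0,0,0],"turn": 0,"claw": 0},
  ],
)

```text
time_s: 18.25
tcp_pos: [0.4715, 0.1983, 0.1267]
ee_rot: [[0.995, -0.101, 0.002], [-0.101, -0.995, 0.0], [0.002, -0.0, -1.0]]
wrist_force: [-3.5, -1.5, 12.2]
gripper_width: 0.133
gripper_force: 30.0
```

>>> drive_tool(
  moves=[
    {"delta_pos": [0,0,0.3],"turn": 0,"claw": 0},
    {"delta_pos": [0,0,0],"turn": 0,"claw": 0},
  ],
)

```text
time_s: 18.5
tcp_pos: [0.4715, 0.1983, 0.1266]
ee_rot: [[0.995, -0.101, 0.002], [-0.101, -0.995, 0.0], [0.002, -0.0, -1.0]]
wrist_force: [-4.2, -1.7, 13.8]
gripper_width: 0.135
gripper_force: 30.0
```

>>> drive_tool(
  moves=[
    {"delta_pos": [-0.3,0,-0.2],"turn": 0.03,"claw": 0},
    {"delta_pos": [0,0,0],"turn": 0.06,"claw": 0},
    {"delta_pos": [0,0,0],"turn": 0.08,"claw": 0},
    {"delta_pos": [0,0,0],"turn": 0.08,"claw": 0},
    {"delta_pos": [0,0,0],"turn": 0.08,"claw": 0},
    {"delta_pos": [0,0,0],"turn": 0.05,"claw": 0},
    {"delta_pos": [0,0,0],"turn": 0,"claw": 0},
  ],
)

```text
time_s: 19.38
tcp_pos: [0.4715, 0.1985, 0.1267]
ee_rot: [[0.886, -0.463, 0.002], [-0.463, -0.886, 0.0], [0.002, -0.001, -1.0]]
wrist_force: [-3.2, -0.8, 11.9]
gripper_width: 0.136
gripper_force: 30.0
```

>>> drive_tool(
  moves=[
    {"delta_pos": [0,0,0],"turn": 0.05,"claw": 0},
    {"delta_pos": [0,0,0],"turn": 0.08,"claw": 0},
    {"delta_pos": [0,0,0],"turn": 0.09,"claw": 0},
    {"delta_pos": [0,0,0],"turn": 0.09,"claw": 0},
    {"delta_pos": [0,0,0],"turn": 0.09,"claw": 0},
    {"delta_pos": [0,0,0],"turn": 0.05,"claw": 0},
    {"delta_pos": [0,0,0],"turn": 0,"claw": 0},
  ],
)

```text
time_s: 20.25
tcp_pos: [0.4716, 0.1986, 0.1267]
ee_rot: [[0.596, -0.803, 0.003], [-0.803, -0.596, 0.001], [0.001, -0.002, -1.0]]
wrist_force: [-3.3, -0.7, 12.0]
gripper_width: 0.133
gripper_force: 30.0
```

```bash
python3 - <<'E'
from h import *
s=monitor.sense();print(s['joints'].round(1),s['wrist_force'].round(1),np.round(s['moment'],2))
E
```

```text
[ 41.1  16.5 -23.2   0.1 -50.2  -4.5] [-3.3 -0.7 12. ] [-0.49  1.1  -0.02]
```

>>> drive_tool(
  moves=[
    {"delta_pos": [0,0,0],"turn": 0.05,"claw": 0},
    {"delta_pos": [0,0,0],"turn": 0.08,"claw": 0},
    {"delta_pos": [0,0,0],"turn": 0.1,"claw": 0},
    {"delta_pos": [0,0,0],"turn": 0.1,"claw": 0},
    {"delta_pos": [0,0,0],"turn": 0.1,"claw": 0},
    {"delta_pos": [0,0,0],"turn": 0.1,"claw": 0},
    {"delta_pos": [0,0,0],"turn": 0.08,"claw": 0},
    {"delta_pos": [0,0,0],"turn": 0.08,"claw": 0},
    {"delta_pos": [0,0,0],"turn": 0.03,"claw": 0},
    {"delta_pos": [0,0,0],"turn": 0,"claw": 0},
  ],
)

```text
time_s: 21.5
tcp_pos: [0.4719, 0.1987, 0.1268]
ee_rot: [[-0.081, -0.997, 0.003], [-0.997, 0.081, 0.001], [-0.001, -0.003, -1.0]]
wrist_force: [-2.1, -1.6, 10.8]
gripper_width: 0.138
gripper_force: 30.0
```

```bash
python3 - <<'E'
from h import *
s=monitor.sense();print(s['joints'].round(1),np.round(s['moment'],2),s['ee_rot'])
E
```

```text
[ 41.1  16.5 -23.2   0.1 -50.2 -45.8] [-0.46  0.9  -0.06] [[-8.06035523e-02 -9.96741087e-01  3.20514044e-03]
 [-9.96745564e-01  8.06068264e-02  9.05623474e-04]
 [-1.16102832e-03 -3.12171305e-03 -9.99994453e-01]]
```

>>> drive_tool(
  moves=[
    {"delta_pos": [0,0,-1],"turn": 0,"claw": 0},
    {"delta_pos": [0,0,-1],"turn": 0,"claw": 0},
    {"delta_pos": [0,0,-1],"turn": 0,"claw": 0},
    {"delta_pos": [0,0,-0.7],"turn": 0,"claw": 0},
    {"delta_pos": [0,0,0],"turn": 0,"claw": 0},
  ],
)

```text
time_s: 22.12
tcp_pos: [0.4719, 0.1987, 0.1299]
ee_rot: [[-0.081, -0.997, 0.003], [-0.997, 0.081, 0.001], [-0.001, -0.003, -1.0]]
wrist_force: [-0.1, -0.8, 7.9]
gripper_width: 0.132
gripper_force: 30.0
```

>>> drive_tool(
  moves=[
    {"delta_pos": [0,0,-0.7],"turn": 0,"claw": 0},
    {"delta_pos": [0,0,0],"turn": 0,"claw": 0},
  ],
)

```text
time_s: 22.38
tcp_pos: [0.4719, 0.1987, 0.1305]
ee_rot: [[-0.081, -0.997, 0.003], [-0.997, 0.081, 0.001], [-0.001, -0.003, -1.0]]
wrist_force: [-0.6, -0.5, 7.3]
gripper_width: 0.136
gripper_force: 30.0
```

>>> drive_tool(
  moves=[
    {"delta_pos": [0,0,-0.7],"turn": 0,"claw": 0},
    {"delta_pos": [0,0,0],"turn": 0,"claw": 0},
  ],
)

```text
time_s: 22.62
tcp_pos: [0.4719, 0.1987, 0.1311]
ee_rot: [[-0.081, -0.997, 0.003], [-0.997, 0.081, 0.001], [-0.001, -0.003, -1.0]]
wrist_force: [0.4, -1.8, 6.2]
gripper_width: 0.137
gripper_force: 30.0
```

>>> drive_tool(
  moves=[
    {"delta_pos": [0,0,-0.6],"turn": 0,"claw": 0},
    {"delta_pos": [0,0,0],"turn": 0,"claw": 0},
  ],
)

```text
time_s: 22.88
tcp_pos: [0.4719, 0.1987, 0.1315]
ee_rot: [[-0.081, -0.997, 0.003], [-0.997, 0.081, 0.001], [-0.001, -0.003, -1.0]]
wrist_force: [0.1, -0.7, 6.2]
gripper_width: 0.135
gripper_force: 30.0
```

>>> drive_tool(
  moves=[
    {"delta_pos": [0,0,-0.5],"turn": 0,"claw": 0},
    {"delta_pos": [0,0,0],"turn": 0,"claw": 0},
  ],
)

```text
time_s: 23.12
tcp_pos: [0.4718, 0.1988, 0.1316]
ee_rot: [[-0.081, -0.997, 0.003], [-0.997, 0.081, 0.001], [-0.001, -0.002, -1.0]]
wrist_force: [3.0, -0.6, 3.1]
gripper_width: 0.138
gripper_force: 30.0
```

Upward motion has stopped at 131.6 mm and the force is dropping, so the pin is caught. I'll release now.

>>> drive_tool(
  moves=[
    {"delta_pos": [0,0,0],"turn": 0,"claw": 0.25},
    {"delta_pos": [0,0,0],"turn": 0,"claw": 0.4},
    {"delta_pos": [0,0,0],"turn": 0,"claw": 0.5},
    {"delta_pos": [0,0,0],"turn": 0,"claw": 0.5},
    {"delta_pos": [0,0,-10],"turn": 0,"claw": 0.5},
    {"delta_pos": [0,0,-20],"turn": 0,"claw": 0.5},
    {"delta_pos": [0,0,-30],"turn": 0,"claw": 0.5},
    {"delta_pos": [0,0,-30],"turn": 0,"claw": 0.5},
    {"delta_pos": [0,0,-20],"turn": 0,"claw": 0.5},
    {"delta_pos": [0,0,0],"turn": 0,"claw": 0.5},
    {"delta_pos": [0,0,0],"turn": 0,"claw": 0.5},
  ],
)

```text
time_s: 24.5
tcp_pos: [0.47, 0.198, 0.2405]
ee_rot: [[-0.082, -0.997, -0.001], [-0.997, 0.082, -0.0], [0.0, 0.001, -1.0]]
wrist_force: [0.1, 0.4, -0.8]
gripper_width: 0.503
gripper_force: 0.0
```

```bash
python3 - <<'E'
from h import *
s=monitor.sense();print(s['tcp_pos'],s['wrist_force'].round(1))
c=cap('wrist','w3.png');P=cloud(c);z=P[...,2];col=c['color'].astype(int)
near=np.hypot(P[...,0]-.4718,P[...,1]-.1985)<.07
org=(col[...,0]>110)&(col[...,2]<90)&(col[...,0]-col[...,1]>50)&near
for n,m in (('cover',near&(z>.112)&(z<.126)),('wing',org&(z>.135)&(z<.17))):
    if m.sum()>5:
        r=cv2.minAreaRect((P[m][:,:2]*1000).astype(np.float32));print(n,m.sum(),np.round(r[0],1),np.round(r[1],1),r[2],np.percentile(z[m],[5,50,95]).round(4))
E
```

```text
[0.47003567 0.19804343 0.24054613] [ 0.1  0.4 -0.8]
cover 13290 [471.8 197.8] [ 83.6 110.5] 84.07142639160156 [0.1185 0.1197 0.121 ]
wing 999 [471.7 197.5] [43.5 10.9] 84.92874908447266 [0.154  0.1551 0.1562]
```

View pics/w3.png

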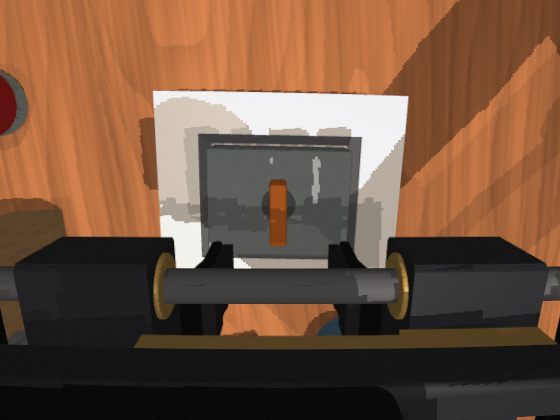

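The cover sits level in the recess, around (279,205), with its top at 119.7 mm, so it is home. The wing at (278,212) stands across the cover at about 90° and its top is at 155.1 mm, about 9 mm below rest, so it is caught.

```bash
python3 -c "
from h import *
print(ticket.finish_job())"
```

```text
the job is handed in; nothing more can be done
None
```

The cover is fully home in the recess with the wing turned about 89° and caught; push readings peaked at about 14 N, the gripper is clear of everything, and the job was handed in at about 24.5 s.

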